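# Serve the round roll with tongs

## Robot

A 6-joint arm with a two-finger parallel gripper is mounted at the origin on a cart in front of the work surface, level with it; the furniture and walls round the work are solid. World frame = base frame: x ahead of the robot, y to its left, z up, the work surface at z = 0. Lengths are in m, angles in rad, forces in N, time in s.
With the tool pointing down it reaches from about 0.275 to 0.975 m from the base axis. Payload 8.4 kg.
Tool frame: the origin (TCP) lies between the finger pads; the fingertips stand arm.tips_ahead ahead of it and the grasp point (between the pads) lies 8 mm behind it (arm.tips_ahead is the distance from the TCP to the fingertips, in m); z points along the fingers, y is the line along which they close (so a half turn about z gives the same grasp; the last joint's range is limited). The gripper opens to 92 mm and grips with 3 to 60 N. Pads are 20 mm wide; open, the fingers measure 128 mm over their backs; the gripper's body (75 mm by 189 mm) begins 69 mm behind the grasp point.
Start: joints at [-1.244, 0.353, 1.633, -0, 1.155, -0.002], TCP at [0.202, -0.592, 0.226] pointing down, gripper open.
Joint ranges: [-2.63, 2.63], [-0.92, 2.1], [0.06, 2.66], [-1.3, 4.44], [0, 2.69], [-3.02, 3.02]. Speed limits (rad/s): [2.22, 2.22, 2.79, 3.14, 3.14, 3.14].

## Interface

Orientations are given as a 3x3 rotation matrix whose columns are the frame's x, y, z axes.
In Python, from workcell import monitor, optics, arm gives the robot as it stands.
- The arm moves only by the tool play_rows, never from a script. Its argument "deltas" is a list of rows, each an object of numbers: "x", "y", "z": the shift along the tool's x, y, z in units of 10 cm (1.0 is 10 cm); "rx", "ry", "rz": the turn, a rotation vector about the tool's x, y, z in units of 6 degrees (1.0 is 6 degrees); "hand": the gripper's target within -1 to 1 (fully open at 1, half-way at 0, shut at -1). A call has 1 to 20 rows; each row shifts and turns the commanded pose from where the row before left it, along the tool's axes as they then stand; what a row does not reach is not made up. A row lasts 1/12 s, in which the tool goes at most 41.7 mm and 7.16 degrees, less where a joint would pass 70% of its speed; a pose out of reach is approached as far as the arm can. A call with a number of a shift or a turn outside -1 to 1 is refused whole. A call with a gripper value outside its range is refused whole. The fingers move at their own pace and stop on an object; "grip_force" is the grip in N (left out, the last holds). Time passes only in rows, so rows that do not move let the fingers close. It gives the time, the measured TCP pose, the force, the opening and the grip force at its end, in the units of the state.
- monitor.read_state(): the state, without advancing time (a new reading comes with each control period).
- optics.grab_frame(name): name is "scene" or "top" or "wrist"; returns a dict with "img" (420x560x3 uint8, red, green, blue), "z_map" (420x560 float32, m along the optical axis (not along the pixel's ray), 0 where there is no reading), "K" (3x3 intrinsics, pixels), "dist" ([k1, k2, p1, p2, k3] as OpenCV has them; the pictures are not rectified), "R" (3x3) and "t" (3): a world point X has camera coordinates R X + t; the wrist camera has in their place "T_tool_cam" (4x4, takes a point from camera to tool coordinates, whose origin is the TCP and whose axes are the flange's). Camera axes: x right, y down, z forward; pixel columns grow to the right and rows downward; lengths in m; the calibration is good to about 2 mm. A picture is of the moment at which its call begins: read the wrist's pose just before it.
- arm.sign_off(): hands the job in; it is judged then, once.
The state is a dict: "clock": time; "joint_pos": joint angles; "joint_velocities": joint speeds; "tau": joint torques, N m; "tcp_pos": TCP position; "ee_rot": TCP orientation; "ft_force": force on the tool from outside, world axes, zero at the start; "moment": the same for the moment, N m; "width": finger opening in m; "finger_force": force on a finger pad.
Only numpy, scipy, OpenCV 4.12 (cv2) and the standard library are available. Lean on these libraries where they do the work, as an engineer would, in place of code of your own. Each camera call takes 0.05 s, during which the arm holds its last target. There are 200 camera calls.

## Task

Pick up the serving tongs that lie on the worktop by their black grips, close their jaws on the round bread roll on the wooden board and carry it to the plate; the roll must be touched by the tongs only, never by the gripper. Finish while still holding it: the roll stays clamped in the tongs, lifted about 10 cm above the middle of the plate, nothing is put down or let go. Leave the oblong roll, the plate and the other things where they are.

Things in the scene. Friction and masses are not known exactly. Their poses are not given: they have to be found in the camera images.
- tongs: steel serving tongs, 212 mm long, 95 g, lying on their side, jaws open; balanced near the grips. Frame of the fixed arm: origin on the underside (worktop level) at mid-length of the black grips; x along this arm from pivot (x = -95 mm) to jaws, z up, y towards the hinged arm. Grips: x = -35 to 35, 4 to 26 mm above the underside; outer face of the fixed arm's grip flat, along x, at y = -22 mm
- hinged_jaw (a point): centre of the inner face of the hinged arm's jaw, 15 mm above the underside. Both jaws are flat plates, 40 mm long (x = 53 to 93 mm of the tongs' frame), 30 mm high (0 to 30 mm above the underside), 4 mm thick. Width over the grips -> gap at the jaws' middle: 62 mm -> 82 mm (open), 56 -> 71, 44 -> 49 (arms parallel, as on the round roll), 26 -> 15 mm
- tongs_arm (a joint): closing of the hinged arm, rad: 0 as it lies (held fully open by a spring, arm turned 0.2 rad outward), 0.20 with the arms parallel (on the round roll), 0.40 at the stop. The spring needs about 8 N at the grips to start closing, 11 N at 0.2 rad, and opens the tongs when let go: keep squeezing, 25 to 40 N once on the roll
- tongs_grip (a point): centre of the grips while the tongs are open: midway between their outer faces (62 mm apart), 15 mm above the underside, at x = 0, y = +9 mm of the tongs' frame; squeeze here along the tongs' y
- tongs_jaw (a point): the point midway between the jaws when closed on the round roll, fixed to the fixed arm: x = 73 mm, y = 0 of the tongs' frame, 15 mm above the underside. The inner face of the fixed jaw is at y = -24.5 mm. With the jaws open the middle of the gap lies farther to +y (11 mm when squeezed to 56 mm over the grips)
- round_roll: the small round bread roll, 50 mm in diameter, 40 mm high, domed and scored with a cross, sides upright from 6 to 26 mm above its flat underside, 40 g; stands on the board. Origin: centre of its underside
- round_roll_mid (a point): a point inside the round roll, on its axis 18 mm above its underside, the height to clamp it at
- oblong_roll: the oblong bread roll (bystander), 90 x 42 x 40 mm, 60 g, beside the round one on the board, centres about 116 mm apart; its long axis x roughly square to the line between the two rolls. Origin: centre of its underside
- board: round wooden board, 240 mm in diameter, 14 mm thick, fixed to the worktop. Origin: centre of its underside. Mind the wall cabinet behind the work: its front hangs about 0.62 m ahead of the robot, from 0.38 m above the worktop; draw the arm in before wide swings
- plate: white plate, 199 mm in diameter, rim 23 mm above the worktop, empty. Origin: centre of its underside; it and the board may change places
- mug: mug (bystander), 92 mm wide, 95 mm high, at the left
- jam_jar: small open glass jar (bystander), 67 mm in diameter, 86 mm high, at the back right
- spice_jar: spice jar (bystander), 45 mm in diameter, 106 mm high, at the back in the middle
- shaker: glass shaker with metal top (bystander), 44 mm in diameter, 90 mm high, at the back left
- fork: steel fork (bystander), 206 mm long, 13 mm high, lying at the front edge of the worktop
Mind the look-alikes: they are no part of the job. Of the things shaped like the tongs, the steel one is meant. What is shaped like the round_roll but blue is not meant.

How it is judged:
On the way, in this order (a step that is already met when the one before it is completed fails the run):
1. the tongs are lifted by the gripper at least 25 mm off the worktop, the round roll still standing on the board (height (world z) of tongs above 0.025 m and contact force between tongs and the fingers above 1 N and distance of round_roll from where it was at the start of the episode below 0.02 m and contact force between round_roll and tongs_arm below 0.1 N), for 0.2 s.
2. the round roll is clamped between the jaws and lifted at least 30 mm off the board by the tongs alone (z of round_roll in the frame of board above 0.044 m and contact force between round_roll and tongs_arm above 1 N and distance between round_roll_mid and tongs_jaw below 0.03 m and contact force between round_roll and the fingers below 0.05 N and contact force between round_roll and the arm below 0.05 N), for 0.2 s.
At the end, for the whole second after the job is handed in: Gripper holds the tongs; round roll at rest, clamped in the jaws (over 1 N, within 30 mm of the jaw point), touched by the tongs only, within 50 mm of the plate's middle from above, underside 60 to 180 mm above the plate's underside; oblong roll flat on the board within 100 mm of its middle (contact force between round_roll and tongs_arm above 1 N and distance between round_roll_mid and tongs_jaw below 0.03 m and contact force between round_roll and the fingers below 0.05 N and contact force between round_roll and the arm below 0.05 N and z of round_roll in the frame of plate between 0.06 and 0.18 m and horizontal distance between round_roll_mid and plate below 0.05 m and linear speed of round_roll below 0.03 m/s and contact force between tongs and the fingers above 2 N and contact force between each of tongs, round_roll and plate below 0.05 N and contact force between tongs and board below 0.05 N and contact force between round_roll and oblong_roll below 0.05 N and z of oblong_roll in the frame of board below 0.02 m and angle between oblong_roll's own z axis and vertical below 0.2 rad and horizontal distance between oblong_roll and board below 0.1 m); the arm keeps its last pose, push and grip.
It fails at once if the gripper or arm touches the round roll (contact force between round_roll and the fingers above 0.5 N or contact force between round_roll and the arm above 0.5 N).
It fails at once if the oblong roll is pushed more than 30 mm (distance of oblong_roll from where it was at the start of the episode above 0.03 m).
It fails at once if the plate is pushed more than 30 mm (distance of plate from where it was at the start of the episode above 0.03 m).
It fails at once if the mug, glass jar, spice jar, shaker or fork is pushed more than 40 mm (distance of any of mug, jam_jar, spice_jar, shaker, fork from where it was at the start of the episode above 0.04 m).
It also fails if it takes over 48 s, if anything falls off the work surface, if the arm or the gripper's body presses on something with over 40 N, if the wrist force passes 120 N, or if a joint passes its speed limit or range.

## Working session

There is one attempt and no reset: what is moved stays moved. The work goes in short steps, Python scripts to look and compute and a tool call to move; the robot and the scene stay as the last step left them, time stands still between calls to the robot, and variables do not carry over. Pictures are saved under pics/ and viewed, at most 10 in all, crops included, and the job is handed in when it is done.

Besides the shell and the picture viewer there is one more tool, called after "Emit:" as name([rows], argument=value, ...), one row to a line, values as JSON. play_rows: Moves the arm, as the interface text tells. Its arguments: {"type":"object","properties":{"deltas":{"type":"array"},"grip_force":{"type":"number"}},"required":["deltas"]}

```bash
mkdir -p pics; cat > h.py <<'E'
import numpy as np, cv2
from workcell import monitor, optics, arm
def px2w(f,u,v,h=None):
    n=cv2.undistortPoints(np.array([[[u,v]]],float),f["K"],np.array(f["dist"]))[0,0]
    d=np.array([n[0],n[1],1.]);R=np.array(f["R"]);t=np.array(f["t"])
    c=-R.T@t;r=R.T@d
    s=(h-c[2])/r[2] if h is not None else f["z_map"][int(round(v)),int(round(u))]
    return c+s*r
def cloud(f):
    H,W=f["z_map"].shape
    g=np.stack(np.meshgrid(np.arange(W),np.arange(H)),-1).reshape(-1,1,2).astype(float)
    n=cv2.undistortPoints(g,f["K"],np.array(f["dist"]))[:,0]
    z=f["z_map"].reshape(-1,1);P=np.hstack([n*z,z])
    P=(P-np.array(f["t"]))@np.array(f["R"])
    P[z[:,0]==0]=np.nan
    return P.reshape(H,W,3)
def wristfix(f,s):
    R=np.array(s["ee_rot"]);T=np.array(f["T_tool_cam"])
    Rc=R@T[:3,:3];c=R@T[:3,3]+np.array(s["tcp_pos"])
    f["R"]=Rc.T;f["t"]=-Rc.T@c;return f
E
python3 - <<'E'
from h import *
import pickle
print(monitor.read_state(),arm.tips_ahead)
for n in("scene","top"):
    f=optics.grab_frame(n);pickle.dump(f,open(n+".pkl","wb"))
    cv2.imwrite(f"pics/{n}0.png",cv2.resize(f["img"][:,:,::-1],(800,600)))
    print(n,-np.array(f["R"]).T@f["t"])
E
```

```text
{'clock': 0.0, 'joint_pos': array([-1.24439134e+00,  3.53630488e-01,  1.63415786e+00,  6.01557031e-06,
        1.15520009e+00, -2.41654471e-03]), 'joint_velocities': array([ 0.00115607,  0.00012687, -0.00055021,  0.0014889 , -0.00107   ,
        0.00230757]), 'tau': array([-1.61704123e-03, -5.93846333e+01, -3.34228313e+01,  6.94312504e-02,
        2.32516107e-02, -1.43681386e-04]), 'tcp_pos': array([ 0.20166256, -0.5910465 ,  0.22486457]), 'ee_rot': array([[ 9.46424347e-01,  3.22925316e-01, -4.42330139e-04],
       [ 3.22925619e-01, -9.46423421e-01,  1.32384992e-03],
       [ 8.87305177e-06, -1.39576353e-03, -9.99999026e-01]]), 'ft_force': array([ 0.30080345, -0.21225522,  0.0704847 ]), 'moment': array([ 0.00232336,  0.00663255, -0.02556931]), 'finger_force': 0.0, 'width': 0.09199105107064319} 0.011
scene [-0.57331223  0.85406211  0.89260131]
top [ 0.31105961 -0.01685998  1.44688168]
```

View pics/scene0.png

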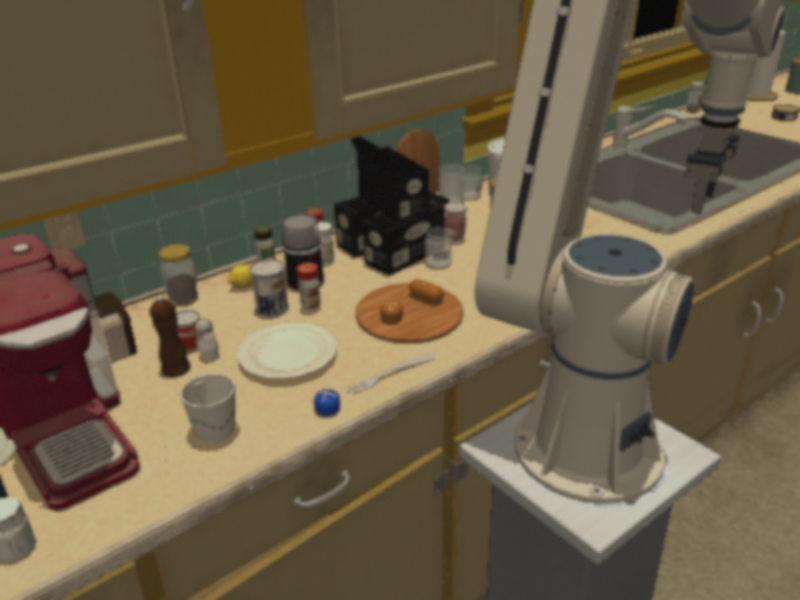

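View pics/top0.png

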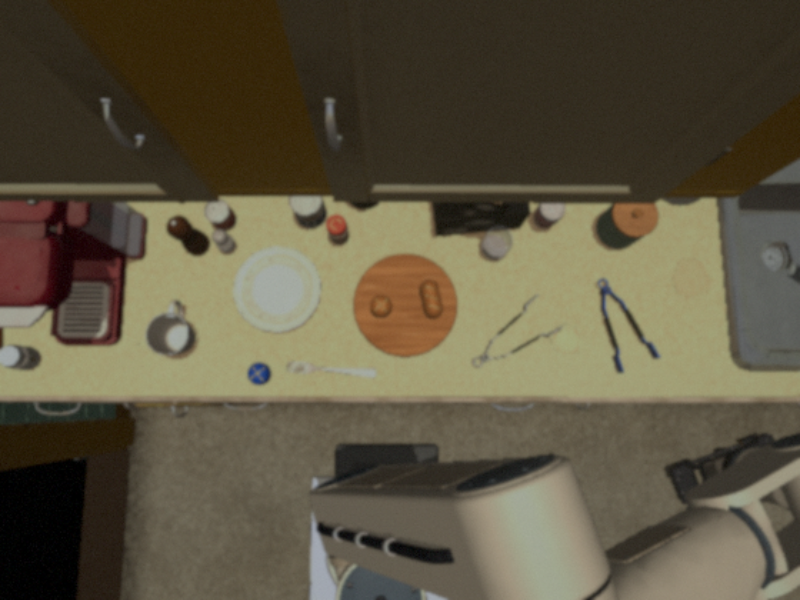

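The steel tongs are in the top view with the pivot at about (480,362), jaws to the upper right at (535,297) and (562,327), in 800x600 pixels. The blue tongs at (625,325) are a decoy. The round roll is at (381,306) and the oblong at (431,300). The blue roll at (259,373) is a decoy. The plate is at (278,289). Next come a close crop and the first measurements.

```bash
python3 - <<'E'
from h import *
import pickle
f=pickle.load(open("top.pkl","rb"));im=f["img"];s=.7
hsv=cv2.cvtColor(im,cv2.COLOR_RGB2HSV);P=cloud(f)
def show(n,u,v,h):print(n,px2w(f,u*s,v*s,h).round(3),P[int(v*s),int(u*s)].round(3))
show("pivot",480,362,.015);show("hj",535,297,.015);show("fj",562,327,.015)
show("round",381,306,.05);show("oblong",431,300,.05);show("plate",278,289,.01);show("board",405,305,.014)
x0,y0,x1,y1=320,195,405,265
c=im[y0:y1,x0:x1]
cv2.imwrite("pics/crop.png",cv2.resize(c,None,fx=8,fy=8,interpolation=cv2.INTER_CUBIC)[:,:,::-1])
Z=P[...,2]
def blob(n,m,h):
    k,l,st,ce=cv2.connectedComponentsWithStats(m.astype(np.uint8))
    for i in range(1,k):
        if st[i,4]>80:
            u,v=ce[i];p=np.nanmean(P[l==i],0);print(n,st[i],px2w(f,u,v,h).round(3),p.round(3),np.nanpercentile(Z[l==i],[5,95]).round(3))
roi=np.zeros(Z.shape,bool);roi[175:250,245:322]=1
blob("roll",roi&(Z>.03),.035)
roi=np.zeros(Z.shape,bool);roi[150:240,155:232]=1
blob("plate",roi&(Z>.012),.02)
roi=np.zeros(Z.shape,bool);roi[150:260,240:325]=1
blob("board",roi&(Z>.007)&(Z<.03),.014)
E
```

```text
pivot [ 0.403 -0.219  0.015] [ 0.405 -0.221  0.001]
hj [ 0.552 -0.349  0.015] [ 0.554 -0.346  0.021]
fj [ 0.483 -0.408  0.015] [ 0.484 -0.404  0.027]
round [0.526 0.005 0.05 ] [0.526 0.008 0.054]
oblong [ 0.539 -0.107  0.05 ] [ 0.538 -0.104  0.057]
plate [0.571 0.244 0.01 ] [0.573 0.247 0.004]
board [ 0.533 -0.049  0.014] [ 0.535 -0.048  0.015]
roll [294 196  16  27 315] [ 0.544 -0.107  0.035] [ 0.542 -0.106  0.05 ] [0.038 0.058]
roll [259 207  15  16 191] [0.527 0.008 0.035] [0.525 0.007 0.049] [0.038 0.056]
plate [155 150  10  28 212] [0.701 0.366 0.02 ] [0.693 0.358 0.05 ] [0.016 0.084]
plate [206 150  22  10 160] [0.735 0.174 0.02 ] [0.723 0.168 0.06 ] [0.018 0.108]
plate [ 163  173   61   60 1672] [0.569 0.247 0.02 ] [0.57  0.247 0.02 ] [0.013 0.026]
board [ 246  177   74   73 3586] [ 0.532 -0.046  0.014] [ 0.532 -0.046  0.014] [0.009 0.019]
```

View pics/crop.png

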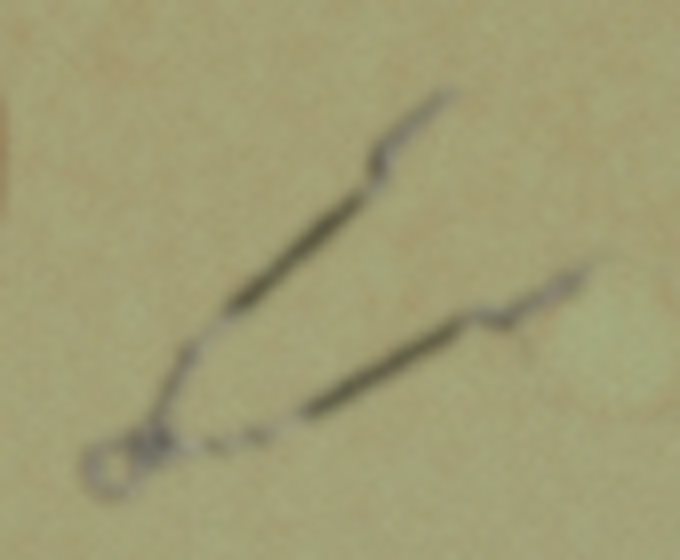

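The close crop confirms the steel tongs with black grips. The grips run (232,308)-(358,195) on the hinged arm and (308,415)-(462,325) on the fixed arm, in crop pixels. The 12° between them matches 0.2 rad.

```bash
python3 - <<'E'
from h import *
import pickle
f=pickle.load(open("top.pkl","rb"))
w=lambda u,v:px2w(f,320+u/8-.4,195+v/8-.4,.022)[:2]
a,b,c,d=w(308,415),w(462,325),w(232,308),w(358,195)
print(a,b,c,d,np.linalg.norm(b-a),np.linalg.norm(d-c))
dr=(b-a)/np.linalg.norm(b-a);dh=d-c
print(np.degrees(np.arctan2(dr[1],dr[0])),np.degrees(np.arctan2(dh[1],dh[0])))
n=np.array([-dr[1],dr[0]])
fc=(a+b)/2;hc=(c+d)/2
print("fixed ctr",fc,"hinged",hc,"sep along",(hc-fc)@dr,(hc-fc)@n)
print("grip",(fc+hc)/2, fc+n*27)
E
```

```text
[ 0.4249289 -0.2895585] [ 0.46141783 -0.35321604] [ 0.46825242 -0.25999865] [ 0.51456986 -0.31269974] 0.07337386937420672 0.07016202356205033
-60.178378760561536 -48.68871127949583
fixed ctr [ 0.44317336 -0.32138727] hinged [ 0.49141114 -0.28634919] sep along -0.006409546692825214 0.05927451004721267
grip [ 0.46729225 -0.30386823] [23.86777538 13.10575019]
```

Emit:
play_rows([
  {"rz": -1,"hand": 1},
  {"rz": -1,"hand": 1},
  {"rz": -1,"hand": 1},
  {"rz": -1,"hand": 1},
  {"rz": -1,"hand": 1},
  {"rz": -1,"hand": 1},
  {"rz": -1,"hand": 1},
  {"rz": -1,"hand": 1},
  {"rz": -1,"hand": 1},
  {"rz": -1,"hand": 1},
  {"rz": -1,"hand": 1},
  {"rz": -1,"hand": 1},
  {"rz": -1,"hand": 1},
  {"rz": -1,"hand": 1},
  {"rz": -1,"hand": 1},
  {"rz": -1,"hand": 1},
  {"rz": -1,"hand": 1},
])

```text
invalid input
```

Emit:
play_rows([
  {"x": 0,"y": 0,"z": 0,"rx": 0,"ry": 0,"rz": -1,"hand": 1},
  {"x": 0,"y": 0,"z": 0,"rx": 0,"ry": 0,"rz": -1,"hand": 1},
], grip_force=20)

```text
clock: 0.27
tcp_pos: [0.2017, -0.5913, 0.2251]
ee_rot: [[0.856, 0.516, -0.0], [0.516, -0.856, 0.001], [0.0, -0.001, -1.0]]
ft_force: [0.7, 0.0, -0.0]
width: 0.0917
finger_force: 0.0
```

Emit:
play_rows([
  {"rz": -1,"hand": 1},
  {"rz": -1,"hand": 1},
  {"rz": -1,"hand": 1},
  {"rz": -1,"hand": 1},
  {"rz": -1,"hand": 1},
  {"rz": -1,"hand": 1},
  {"rz": -1,"hand": 1},
  {"rz": -1,"hand": 1},
  {"rz": -1,"hand": 1},
  {"rz": -1,"hand": 1},
  {"rz": -1,"hand": 1},
  {"rz": -1,"hand": 1},
  {"rz": -1,"hand": 1},
  {"rz": -1,"hand": 1},
  {"rz": -1,"hand": 1},
], grip_force=20)

```text
invalid input
```

Emit:
play_rows([
  {"x": 0,"y": 0,"z": 0,"rx": 0,"ry": 0,"rz": -1,"hand": 1},
  {"x": 0,"y": 0,"z": 0,"rx": 0,"ry": 0,"rz": -1,"hand": 1},
  {"x": 0,"y": 0,"z": 0,"rx": 0,"ry": 0,"rz": -1,"hand": 1},
  {"x": 0,"y": 0,"z": 0,"rx": 0,"ry": 0,"rz": -1,"hand": 1},
  {"x": 0,"y": 0,"z": 0,"rx": 0,"ry": 0,"rz": -1,"hand": 1},
  {"x": 0,"y": 0,"z": 0,"rx": 0,"ry": 0,"rz": -1,"hand": 1},
  {"x": 0,"y": 0,"z": 0,"rx": 0,"ry": 0,"rz": -1,"hand": 1},
  {"x": 0,"y": 0,"z": 0,"rx": 0,"ry": 0,"rz": -1,"hand": 1},
  {"x": 0,"y": 0,"z": 0,"rx": 0,"ry": 0,"rz": -1,"hand": 1},
  {"x": 0,"y": 0,"z": 0,"rx": 0,"ry": 0,"rz": -1,"hand": 1},
  {"x": 0,"y": 0,"z": 0,"rx": 0,"ry": 0,"rz": -1,"hand": 1},
  {"x": 0,"y": 0,"z": 0,"rx": 0,"ry": 0,"rz": -1,"hand": 1},
  {"x": 0,"y": 0,"z": 0,"rx": 0,"ry": 0,"rz": -1,"hand": 1},
  {"x": 0,"y": 0,"z": 0,"rx": 0,"ry": 0,"rz": -1,"hand": 1},
  {"x": 0,"y": 0,"z": 0,"rx": 0,"ry": 0,"rz": -1,"hand": 1},
])

```text
clock: 1.52
tcp_pos: [0.2017, -0.5912, 0.2252]
ee_rot: [[-0.517, 0.856, -0.0], [0.856, 0.517, 0.001], [0.001, 0.0, -1.0]]
ft_force: [-0.1, 0.8, -0.1]
width: 0.092
finger_force: 0.0
```

Emit:
play_rows([
  {"x": 0.09,"y": 0.31,"z": 0,"rx": 0,"ry": 0,"rz": 0,"hand": 1},
  {"x": 0.09,"y": 0.31,"z": 0,"rx": 0,"ry": 0,"rz": 0,"hand": 1},
  {"x": 0.09,"y": 0.31,"z": 0,"rx": 0,"ry": 0,"rz": 0,"hand": 1},
  {"x": 0.09,"y": 0.31,"z": 0,"rx": 0,"ry": 0,"rz": 0,"hand": 1},
  {"x": 0.09,"y": 0.31,"z": 0,"rx": 0,"ry": 0,"rz": 0,"hand": 1},
  {"x": 0.09,"y": 0.31,"z": 0,"rx": 0,"ry": 0,"rz": 0,"hand": 1},
  {"x": 0.09,"y": 0.31,"z": 0,"rx": 0,"ry": 0,"rz": 0,"hand": 1},
  {"x": 0.09,"y": 0.31,"z": 0,"rx": 0,"ry": 0,"rz": 0,"hand": 1},
  {"x": 0.09,"y": 0.31,"z": 0,"rx": 0,"ry": 0,"rz": 0,"hand": 1},
  {"x": 0.09,"y": 0.31,"z": 0,"rx": 0,"ry": 0,"rz": 0,"hand": 1},
  {"x": 0.09,"y": 0.31,"z": 0,"rx": 0,"ry": 0,"rz": 0,"hand": 1},
  {"x": 0.09,"y": 0.31,"z": 0,"rx": 0,"ry": 0,"rz": 0,"hand": 1},
  {"x": 0,"y": 0.03,"z": 0,"rx": 0,"ry": 0,"rz": 0.2,"hand": 1},
  {"x": 0,"y": 0,"z": 0,"rx": 0,"ry": 0,"rz": 0,"hand": 1},
])

```text
clock: 2.68
tcp_pos: [0.4695, -0.305, 0.2252]
ee_rot: [[-0.496, 0.868, -0.0], [0.868, 0.496, 0.0], [0.001, -0.0, -1.0]]
ft_force: [-0.4, -0.3, 0.2]
width: 0.092
finger_force: 0.0
```

```bash
python3 - <<'E'
from h import *
import pickle
s=monitor.read_state();f=wristfix(optics.grab_frame("wrist"),s);pickle.dump(f,open("w.pkl","wb"))
print(s["tcp_pos"],s["ee_rot"][:,1],f["T_tool_cam"])
cv2.imwrite("pics/w1.png",cv2.resize(f["img"][:,:,::-1],(800,600)))
E
```

```text
[ 0.46948861 -0.30501371  0.22524178] [ 8.68208151e-01  4.96200165e-01 -4.97882490e-05] [[ 3.51509649e-04 -9.58310684e-01 -2.85728034e-01  8.07889943e-02]
 [ 9.99998417e-01 -1.61525861e-04  1.77196841e-03 -4.61115565e-04]
 [-1.74424873e-03 -2.85728205e-01  9.58309110e-01 -1.59891289e-01]
 [ 0.00000000e+00  0.00000000e+00  0.00000000e+00  1.00000000e+00]]
```

View pics/w1.png

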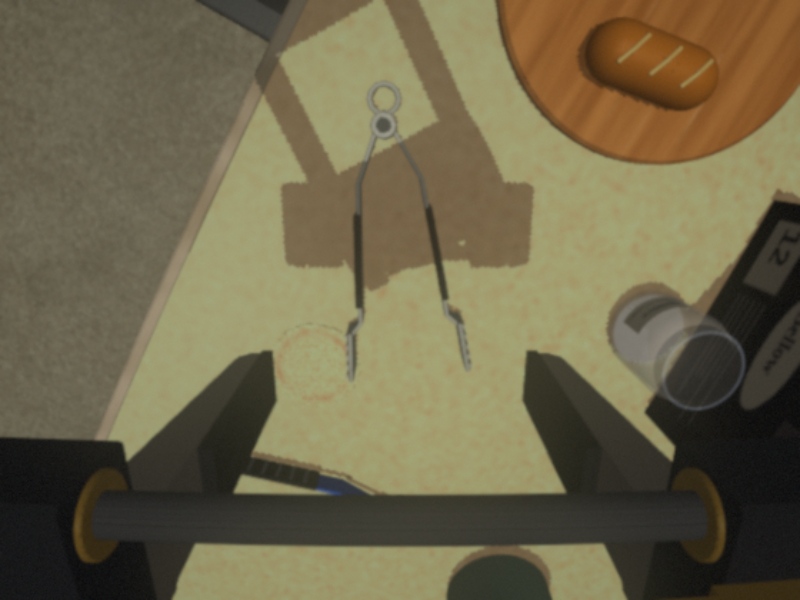

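The wrist view shows the steel tongs square to the image. The fixed grip runs (357,213)-(359,307), the hinged grip (429,207)-(446,299), and the pivot is at (384,124).

```bash
python3 - <<'E'
from h import *
import pickle
f=pickle.load(open("w.pkl","rb"));s=monitor.read_state()
w=lambda u,v,h=.024:px2w(f,u*.7,v*.7,h)[:2]
a,b,c,d,p=w(357,213),w(359,307),w(429,207),w(446,299),w(384,124,.015)
dr=(b-a)/np.linalg.norm(b-a);n=np.array([-dr[1],dr[0]])
print("yaw",np.degrees(np.arctan2(dr[1],dr[0])),np.linalg.norm(b-a),np.linalg.norm(d-c))
fc,hc=(a+b)/2,(c+d)/2;print(fc,hc,(hc-fc)@n,(hc-fc)@dr,"pivot",p,(p-fc)@dr,(p-fc)@n)
g=fc+n*.0265; g2=p+dr*.095+n*.009
R=s["ee_rot"]
for q in(g,(fc+hc)/2,g2):
    e=np.append(q,.014)-s["tcp_pos"];print(q,e@R)
E
```

```text
yaw -60.30605691122461 0.06981088516570684 0.0691914172807753
[ 0.44373739 -0.31942541] [ 0.49133057 -0.28621257] 0.05779596938699508 -0.005275372354381528 pivot [ 0.41307271 -0.22681726] -0.09563747356820802 0.019237099231726985
[ 0.46675751 -0.30629819] [ 0.00048376 -0.00174587  0.21125923]
[ 0.46753398 -0.30281899] [0.00311874 0.00065509 0.21125943]
[ 0.46795072 -0.30488392] [ 1.11927212e-03 -8.05595094e-06  2.11258714e-01]
```

Emit:
play_rows([
  {"x": 0.01,"y": 0,"z": 0.25,"rx": 0,"ry": 0,"rz": 0,"hand": 1},
  {"x": 0,"y": 0,"z": 0.25,"rx": 0,"ry": 0,"rz": 0,"hand": 1},
  {"x": 0,"y": 0,"z": 0.25,"rx": 0,"ry": 0,"rz": 0,"hand": 1},
  {"x": 0,"y": 0,"z": 0.25,"rx": 0,"ry": 0,"rz": 0,"hand": 1},
  {"x": 0,"y": 0,"z": 0.25,"rx": 0,"ry": 0,"rz": 0,"hand": 1},
  {"x": 0,"y": 0,"z": 0.25,"rx": 0,"ry": 0,"rz": 0,"hand": 1},
  {"x": 0,"y": 0,"z": 0.25,"rx": 0,"ry": 0,"rz": 0,"hand": 1},
  {"x": 0,"y": 0,"z": 0.15,"rx": 0,"ry": 0,"rz": 0,"hand": 1},
  {"x": 0,"y": 0,"z": 0.1,"rx": 0,"ry": 0,"rz": 0,"hand": 1},
  {"x": 0,"y": 0,"z": 0.1,"rx": 0,"ry": 0,"rz": 0,"hand": 1},
  {"x": 0,"y": 0,"z": 0,"rx": 0,"ry": 0,"rz": 0,"hand": 1},
])

```text
clock: 3.65
tcp_pos: [0.4668, -0.3058, 0.0142]
ee_rot: [[-0.494, 0.869, -0.002], [0.869, 0.494, 0.001], [0.002, -0.001, -1.0]]
ft_force: [-0.2, 0.5, -0.8]
width: 0.0918
finger_force: 0.0
```

Emit:
play_rows([
  {"x": 0,"y": 0,"z": 0,"rx": 0,"ry": 0,"rz": 0,"hand": 0.24},
  {"x": 0,"y": 0,"z": 0,"rx": 0,"ry": 0,"rz": 0,"hand": 0.24},
  {"x": 0,"y": 0,"z": 0,"rx": 0,"ry": 0,"rz": 0,"hand": 0.24},
  {"x": 0,"y": 0,"z": 0,"rx": 0,"ry": 0,"rz": 0,"hand": 0.24},
  {"x": 0,"y": 0,"z": 0,"rx": 0,"ry": 0,"rz": 0,"hand": 0.24},
  {"x": 0,"y": 0,"z": 0,"rx": 0,"ry": 0,"rz": 0,"hand": 0.24},
  {"x": 0,"y": 0,"z": 0,"rx": 0,"ry": 0,"rz": 0,"hand": 0.24},
  {"x": 0,"y": 0,"z": 0,"rx": 0,"ry": 0,"rz": 0,"hand": 0.24},
], grip_force=30)

```text
clock: 4.32
tcp_pos: [0.4688, -0.3061, 0.0164]
ee_rot: [[-0.495, 0.869, 0.002], [0.869, 0.495, -0.001], [-0.002, 0.001, -1.0]]
ft_force: [0.3, 0.2, 6.2]
width: 0.0572
finger_force: 12.3
```

Emit:
play_rows([
  {"x": 0,"y": 0,"z": -0.1,"rx": 0,"ry": 0,"rz": 0,"hand": 0.22},
  {"x": 0,"y": 0,"z": -0.15,"rx": 0,"ry": 0,"rz": 0,"hand": 0.22},
  {"x": 0,"y": 0,"z": -0.2,"rx": 0,"ry": 0,"rz": 0,"hand": 0.22},
  {"x": 0,"y": 0,"z": -0.2,"rx": 0,"ry": 0,"rz": 0,"hand": 0.22},
  {"x": 0,"y": 0,"z": -0.2,"rx": 0,"ry": 0,"rz": 0,"hand": 0.22},
  {"x": 0,"y": 0,"z": -0.2,"rx": 0,"ry": 0,"rz": 0,"hand": 0.22},
  {"x": 0,"y": 0,"z": -0.2,"rx": 0,"ry": 0,"rz": 0,"hand": 0.22},
  {"x": 0,"y": 0,"z": -0.2,"rx": 0,"ry": 0,"rz": 0,"hand": 0.22},
  {"x": 0,"y": 0,"z": -0.2,"rx": 0,"ry": 0,"rz": 0,"hand": 0.22},
  {"x": 0,"y": 0,"z": -0.1,"rx": 0,"ry": 0,"rz": 0,"hand": 0.22},
  {"x": 0,"y": 0,"z": 0,"rx": 0,"ry": 0,"rz": 0,"hand": 0.22},
  {"x": 0,"y": 0,"z": 0,"rx": 0,"ry": 0,"rz": 0,"hand": 0.22},
  {"x": 0,"y": 0,"z": 0,"rx": 0,"ry": 0,"rz": 0,"hand": 0.22},
])

```text
clock: 5.4
tcp_pos: [0.4672, -0.3052, 0.1895]
ee_rot: [[-0.495, 0.869, -0.001], [0.869, 0.495, 0.001], [0.002, -0.001, -1.0]]
ft_force: [-0.7, -0.5, -1.2]
width: 0.0563
finger_force: 9.1
```

```bash
python3 - <<'E'
from h import *
import pickle
s=monitor.read_state();f=wristfix(optics.grab_frame("wrist"),s);pickle.dump(f,open("w2.pkl","wb"))
print(s["tcp_pos"],s["width"],s["finger_force"],s["ft_force"])
cv2.imwrite("pics/w2.png",cv2.resize(f["img"][:,:,::-1],(800,600)))
E
```

```text
[ 0.46724554 -0.30522155  0.18946501] 0.05628145573510314 9.121865893175709 [-0.72308313 -0.51559391 -1.1870336 ]
```

View pics/w2.png

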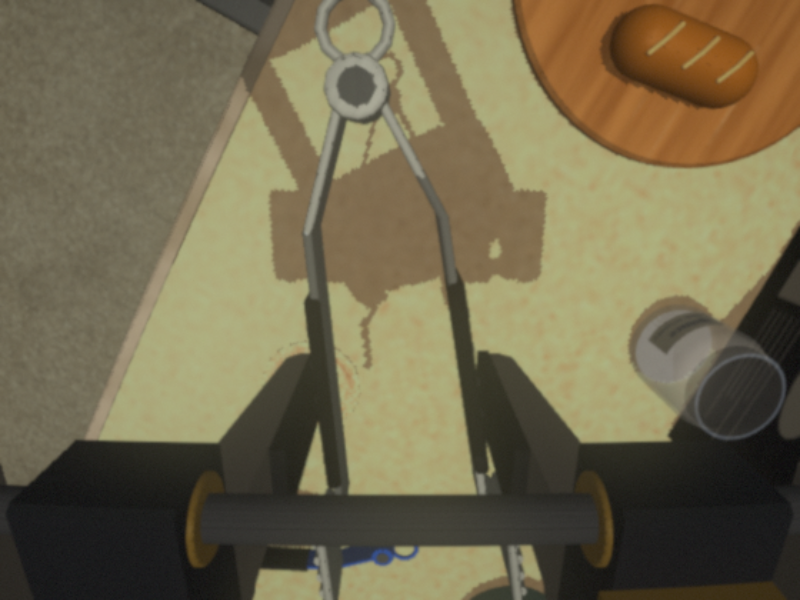

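The tongs are held. The pivot is at (357,85), and the arms pass between the pads. I'll measure the tongs' pose in the tool frame from depth.

```bash
python3 - <<'E'
from h import *
import pickle
f=pickle.load(open("w2.pkl","rb"));s=monitor.read_state()
P=(cloud(f)-s["tcp_pos"])@s["ee_rot"]
m=(P[...,2]<.08)
def at(u,v,r=3):
    u,v=int(u*.7),int(v*.7);q=P[v-r:v+r+1,u-r:u+r+1].reshape(-1,3);q=q[q[:,2]<.08];return np.nanmedian(q,0).round(4) if len(q) else None
for n,u,v in(("pivot",332,85),("pivot",380,85),("ring",320,25),("fixarm",318,300),("fixarm",328,400),("fixarm",338,460),("fix bend",311,235),("hinge bend",443,215),("h",455,300),("h",470,400),("h",480,460),("jawF",325,575),("jawH",516,575)):print(n,at(u,v))
E
```

```text
pivot [ 0.0969 -0.0184 -0.0145]
pivot [ 0.0969 -0.0052 -0.0147]
ring [ 0.1148 -0.0228 -0.0013]
fixarm [ 0.0346 -0.0254 -0.0094]
fixarm [ 0.0003 -0.0237 -0.01  ]
fixarm [-0.0238 -0.0214 -0.0089]
fix bend [ 0.0551 -0.0267 -0.0089]
hinge bend [ 0.0612  0.0128 -0.0093]
h [ 0.0351  0.0169 -0.0102]
h [ 0.0006  0.0232 -0.0103]
h [-0.0222  0.0277 -0.0104]
jawF [-0.0693 -0.0275 -0.014 ]
jawH [-0.0705  0.0432 -0.0137]
```

Emit:
play_rows([
  {"x": 0,"y": 0,"z": 0,"rx": 0,"ry": 0,"rz": -0.4,"hand": 0.22},
  {"x": 0,"y": 0,"z": 0,"rx": 0,"ry": 0,"rz": -0.8,"hand": 0.22},
  {"x": 0,"y": 0,"z": 0,"rx": 0,"ry": 0,"rz": -0.8,"hand": 0.22},
  {"x": 0,"y": 0,"z": 0,"rx": 0,"ry": 0,"rz": -0.8,"hand": 0.22},
  {"x": 0,"y": 0,"z": 0,"rx": 0,"ry": 0,"rz": -0.8,"hand": 0.22},
  {"x": 0,"y": 0,"z": 0,"rx": 0,"ry": 0,"rz": -0.8,"hand": 0.22},
  {"x": 0,"y": 0,"z": 0,"rx": 0,"ry": 0,"rz": -0.8,"hand": 0.22},
  {"x": 0,"y": 0,"z": 0,"rx": 0,"ry": 0,"rz": -0.8,"hand": 0.22},
  {"x": 0,"y": 0,"z": 0,"rx": 0,"ry": 0,"rz": -0.8,"hand": 0.22},
  {"x": 0,"y": 0,"z": 0,"rx": 0,"ry": 0,"rz": -0.8,"hand": 0.22},
  {"x": 0,"y": 0,"z": 0,"rx": 0,"ry": 0,"rz": -0.8,"hand": 0.22},
  {"x": 0,"y": 0,"z": 0,"rx": 0,"ry": 0,"rz": -0.8,"hand": 0.22},
  {"x": 0,"y": 0,"z": 0,"rx": 0,"ry": 0,"rz": -0.8,"hand": 0.22},
  {"x": 0,"y": 0,"z": 0,"rx": 0,"ry": 0,"rz": -0.8,"hand": 0.22},
  {"x": 0,"y": 0,"z": 0,"rx": 0,"ry": 0,"rz": -0.8,"hand": 0.22},
  {"x": 0,"y": 0,"z": 0,"rx": 0,"ry": 0,"rz": -0.8,"hand": 0.22},
  {"x": 0,"y": 0,"z": 0,"rx": 0,"ry": 0,"rz": -0.8,"hand": 0.22},
  {"x": 0,"y": 0,"z": 0,"rx": 0,"ry": 0,"rz": -0.2,"hand": 0.22},
  {"x": 0,"y": 0,"z": 0,"rx": 0,"ry": 0,"rz": 0,"hand": 0.22},
])

```text
clock: 7.03
tcp_pos: [0.4675, -0.3054, 0.1895]
ee_rot: [[-0.94, -0.342, -0.002], [-0.342, 0.94, 0.001], [0.001, 0.001, -1.0]]
ft_force: [0.5, 0.3, -1.3]
width: 0.0561
finger_force: 9.1
```

Emit:
play_rows([
  {"x": -0.03,"y": 0.1,"z": 0,"rx": 0,"ry": 0,"rz": 0,"hand": 0.22},
  {"x": -0.08,"y": 0.24,"z": 0,"rx": 0,"ry": 0,"rz": 0,"hand": 0.22},
  {"x": -0.08,"y": 0.24,"z": 0,"rx": 0,"ry": 0,"rz": 0,"hand": 0.22},
  {"x": -0.08,"y": 0.24,"z": 0,"rx": 0,"ry": 0,"rz": 0,"hand": 0.22},
  {"x": -0.08,"y": 0.24,"z": 0,"rx": 0,"ry": 0,"rz": 0,"hand": 0.22},
  {"x": -0.08,"y": 0.24,"z": 0,"rx": 0,"ry": 0,"rz": 0,"hand": 0.22},
  {"x": -0.08,"y": 0.24,"z": 0,"rx": 0,"ry": 0,"rz": 0,"hand": 0.22},
  {"x": -0.08,"y": 0.24,"z": 0,"rx": 0,"ry": 0,"rz": 0,"hand": 0.22},
  {"x": -0.08,"y": 0.24,"z": 0,"rx": 0,"ry": 0,"rz": 0,"hand": 0.22},
  {"x": -0.08,"y": 0.24,"z": 0,"rx": 0,"ry": 0,"rz": 0,"hand": 0.22},
  {"x": -0.08,"y": 0.24,"z": 0,"rx": 0,"ry": 0,"rz": 0,"hand": 0.22},
  {"x": -0.07,"y": 0.17,"z": 0,"rx": 0,"ry": 0,"rz": 0,"hand": 0.22},
  {"x": 0,"y": 0,"z": 0,"rx": 0,"ry": 0,"rz": 0,"hand": 0.22},
  {"x": 0,"y": 0,"z": 0,"rx": 0,"ry": 0,"rz": 0,"hand": 0.22},
])

```text
clock: 8.2
tcp_pos: [0.4606, -0.0231, 0.1905]
ee_rot: [[-0.939, -0.343, -0.0], [-0.343, 0.939, -0.0], [0.0, 0.0, -1.0]]
ft_force: [0.8, -0.3, -1.7]
width: 0.0564
finger_force: 9.1
```

```bash
python3 - <<'E'
from h import *
import pickle
s=monitor.read_state();w=wristfix(optics.grab_frame("wrist"),s);t=optics.grab_frame("top")
pickle.dump((s,w,t),open("w3.pkl","wb"))
print(s["tcp_pos"],s["width"],s["finger_force"])
a=cv2.resize(w["img"],(400,300));b=t["img"][140:320,170:410]
b=cv2.resize(b,(400,300),interpolation=cv2.INTER_CUBIC)
cv2.imwrite("pics/w3.png",np.hstack([a,b])[:,:,::-1])
E
```

```text
[ 0.46055966 -0.02305835  0.19045824] 0.05638205969634747 9.12255147457472
```

View pics/w3.png

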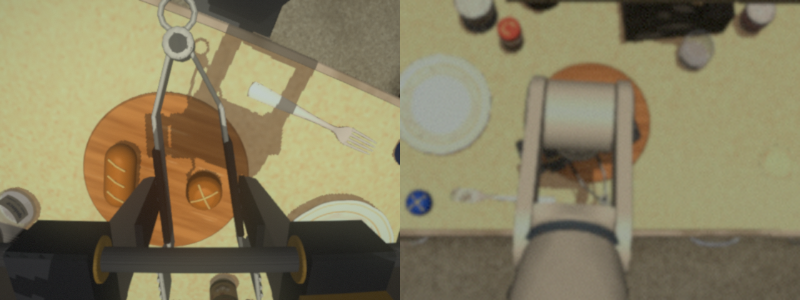

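The wrist view (left half) shows the round roll at about (204,192) between the arms, and the oblong left of it at (120,175). The top view is blocked by the arm. I'll measure the roll in the tool frame.

```bash
python3 - <<'E'
from h import *
import pickle
s,f,t=pickle.load(open("w3.pkl","rb"))
C=cloud(f);P=(C-s["tcp_pos"])@s["ee_rot"];Z=C[...,2]
roi=np.zeros(Z.shape,bool);roi[230:305,250:320]=1
m=roi&(Z>.035)&(Z<.075)
k,l,st,ce=cv2.connectedComponentsWithStats(m.astype(np.uint8))
for i in range(1,k):
    if st[i,4]>100:
        q=P[l==i];w=C[l==i];print(st[i],ce[i],"tool bbox",np.percentile(q,[2,98],axis=0).round(4).tolist(),np.median(w,0).round(4),w.max(0))
u,v=204*1.4,193*1.4
p=px2w(f,u,v,.054);print("cross",p,(p-s["tcp_pos"])@s["ee_rot"])
def at(u,v,r=3):
    u,v=int(u*1.4),int(v*1.4);q=P[v-r:v+r+1,u-r:u+r+1].reshape(-1,3);q=q[q[:,2]<.08];return np.nanmedian(q,0).round(4) if len(q) else None
for n,u,v in(("piv",168,42),("piv",190,42),("F",159,150),("F",166,210),("jF",166,280),("H",229,150),("H",238,210),("jH",258,285)):print(n,at(u,v))
E
```

```text
[ 261  244   51   51 2017] [285.78135845 268.79920674] tool bbox [[-0.0915, -0.0154, 0.1347], [-0.0501, 0.0281, 0.1535]] [0.5218 0.0057 0.0506] [0.55000783 0.03252353 0.05766741]
cross [0.52186111 0.00553389 0.054     ] [-0.06743484  0.0057933   0.13643759]
piv [ 0.0977 -0.0171 -0.0149]
piv [ 0.0976 -0.0052 -0.0146]
F [ 0.035  -0.0254 -0.0094]
F [-0.0076 -0.0227 -0.0092]
jF [-0.0688 -0.0258 -0.0066]
H [ 0.0354  0.0177 -0.0103]
H [-0.0064  0.0254 -0.0104]
jH [-0.068   0.0429 -0.0139]
```

Emit:
play_rows([
  {"x": 0,"y": -0.01,"z": 0.1,"rx": 0,"ry": 0,"rz": 0,"hand": 0.22},
  {"x": 0,"y": 0,"z": 0.2,"rx": 0,"ry": 0,"rz": 0,"hand": 0.22},
  {"x": 0,"y": 0,"z": 0.2,"rx": 0,"ry": 0,"rz": 0,"hand": 0.22},
  {"x": 0,"y": 0,"z": 0.2,"rx": 0,"ry": 0,"rz": 0,"hand": 0.22},
  {"x": 0,"y": 0,"z": 0.1,"rx": 0,"ry": 0,"rz": 0,"hand": 0.22},
  {"x": 0,"y": 0,"z": 0.1,"rx": 0,"ry": 0,"rz": 0,"hand": 0.22},
  {"x": 0,"y": 0,"z": 0.1,"rx": 0,"ry": 0,"rz": 0,"hand": 0.22},
  {"x": 0,"y": 0,"z": 0.1,"rx": 0,"ry": 0,"rz": 0,"hand": 0.22},
  {"x": 0,"y": 0,"z": 0.1,"rx": 0,"ry": 0,"rz": 0,"hand": 0.22},
  {"x": 0,"y": 0,"z": 0.1,"rx": 0,"ry": 0,"rz": 0,"hand": 0.22},
  {"x": 0,"y": 0,"z": 0.1,"rx": 0,"ry": 0,"rz": 0,"hand": 0.22},
  {"x": 0,"y": 0,"z": 0.1,"rx": 0,"ry": 0,"rz": 0,"hand": 0.22},
  {"x": 0,"y": 0,"z": 0.06,"rx": 0,"ry": 0,"rz": 0,"hand": 0.22},
  {"x": 0,"y": 0,"z": 0,"rx": 0,"ry": 0,"rz": 0,"hand": 0.22},
])

```text
clock: 9.47
tcp_pos: [0.4605, -0.0249, 0.0332]
ee_rot: [[-0.939, -0.343, -0.002], [-0.343, 0.939, 0.0], [0.002, 0.001, -1.0]]
ft_force: [-0.9, -0.1, -0.7]
width: 0.0561
finger_force: 9.1
```

```bash
python3 - <<'E'
from h import *
import pickle
s=monitor.read_state();w=wristfix(optics.grab_frame("wrist"),s)
f=optics.grab_frame("scene")
print(s["tcp_pos"],s["width"],s["finger_force"],s["ft_force"])
a=cv2.resize(w["img"],(400,300));b=f["img"][180:285,220:360]
cv2.imwrite("pics/w4.png",np.hstack([a,cv2.resize(b,(400,300),interpolation=cv2.INTER_CUBIC)])[:,:,::-1])
E
```

```text
[ 0.46049246 -0.02487455  0.03323547] 0.056075437985748204 9.120854260763736 [-0.90341303 -0.08579421 -0.71363184]
```

View pics/w4.png

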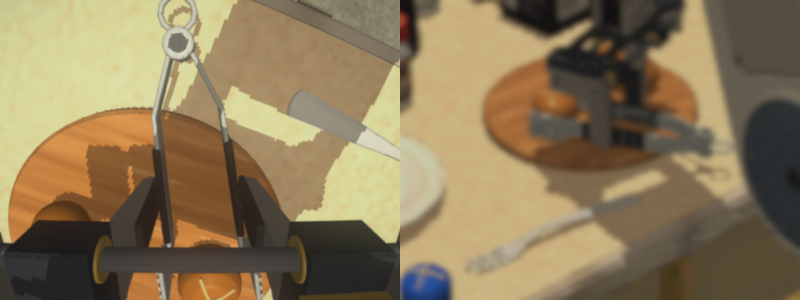

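The roll at (210,270) in the wrist half sits between the jaws with no contact force. Closing now.

Emit:
play_rows([
  {"x": 0,"y": 0,"z": 0,"rx": 0,"ry": 0,"rz": 0,"hand": 0.1},
  {"x": 0,"y": 0,"z": 0,"rx": 0,"ry": 0,"rz": 0,"hand": 0.05},
  {"x": 0,"y": 0,"z": 0,"rx": 0,"ry": 0,"rz": 0,"hand": 0},
  {"x": 0,"y": 0,"z": 0,"rx": 0,"ry": 0,"rz": 0,"hand": -0.1},
  {"x": 0,"y": 0,"z": 0,"rx": 0,"ry": 0,"rz": 0,"hand": -0.3},
  {"x": 0,"y": 0,"z": 0,"rx": 0,"ry": 0,"rz": 0,"hand": -0.5},
  {"x": 0,"y": 0,"z": 0,"rx": 0,"ry": 0,"rz": 0,"hand": -0.5},
  {"x": 0,"y": 0,"z": 0,"rx": 0,"ry": 0,"rz": 0,"hand": -0.5},
  {"x": 0,"y": 0,"z": 0,"rx": 0,"ry": 0,"rz": 0,"hand": -0.5},
  {"x": 0,"y": 0,"z": 0,"rx": 0,"ry": 0,"rz": 0,"hand": -0.5},
], grip_force=32)

```text
clock: 10.4
tcp_pos: [0.4615, -0.025, 0.0346]
ee_rot: [[-0.939, -0.343, 0.0], [-0.343, 0.939, -0.0], [-0.0, -0.0, -1.0]]
ft_force: [0.8, 0.3, -0.9]
width: 0.046
finger_force: 30.1
```

Width 46 mm at 30 N means the jaws are clamped on the roll. Lift.

Emit:
play_rows([
  {"x": 0,"y": 0,"z": -0.05,"rx": 0,"ry": 0,"rz": 0,"hand": -0.5},
  {"x": 0,"y": 0,"z": -0.1,"rx": 0,"ry": 0,"rz": 0,"hand": -0.5},
  {"x": 0,"y": 0,"z": -0.1,"rx": 0,"ry": 0,"rz": 0,"hand": -0.5},
  {"x": 0,"y": 0,"z": -0.1,"rx": 0,"ry": 0,"rz": 0,"hand": -0.5},
  {"x": 0,"y": 0,"z": -0.1,"rx": 0,"ry": 0,"rz": 0,"hand": -0.5},
  {"x": 0,"y": 0,"z": -0.1,"rx": 0,"ry": 0,"rz": 0,"hand": -0.5},
  {"x": 0,"y": 0,"z": -0.1,"rx": 0,"ry": 0,"rz": 0,"hand": -0.5},
  {"x": 0,"y": 0,"z": -0.1,"rx": 0,"ry": 0,"rz": 0,"hand": -0.5},
  {"x": 0,"y": 0,"z": -0.1,"rx": 0,"ry": 0,"rz": 0,"hand": -0.5},
  {"x": 0,"y": 0,"z": -0.1,"rx": 0,"ry": 0,"rz": 0,"hand": -0.5},
  {"x": 0,"y": 0,"z": -0.05,"rx": 0,"ry": 0,"rz": 0,"hand": -0.5},
  {"x": 0,"y": 0,"z": 0,"rx": 0,"ry": 0,"rz": 0,"hand": -0.5},
  {"x": 0,"y": 0,"z": 0,"rx": 0,"ry": 0,"rz": 0,"hand": -0.5},
  {"x": 0,"y": 0,"z": 0,"rx": 0,"ry": 0,"rz": 0,"hand": -0.5},
])

```text
clock: 11.57
tcp_pos: [0.461, -0.0249, 0.1342]
ee_rot: [[-0.939, -0.343, -0.001], [-0.343, 0.939, 0.0], [0.001, 0.0, -1.0]]
ft_force: [0.1, -0.5, -1.4]
width: 0.046
finger_force: 30.2
```

```bash
python3 - <<'E'
from h import *
import pickle
s=monitor.read_state();w=wristfix(optics.grab_frame("wrist"),s)
f=optics.grab_frame("scene");pickle.dump((s,w,f),open("w5.pkl","wb"))
print(s["tcp_pos"],s["width"],s["finger_force"],s["ft_force"])
C=cloud(w);P=(C-s["tcp_pos"])@s["ee_rot"]
a=cv2.resize(w["img"],(400,300));b=f["img"][165:270,220:360]
cv2.imwrite("pics/w5.png",np.hstack([a,cv2.resize(b,(400,300),interpolation=cv2.INTER_CUBIC)])[:,:,::-1])
E
```

```text
[ 0.46101082 -0.0249373   0.13420685] 0.04599557336116426 30.165919857099652 [ 0.12090623 -0.47327328 -1.43654105]
```

View pics/w5.png

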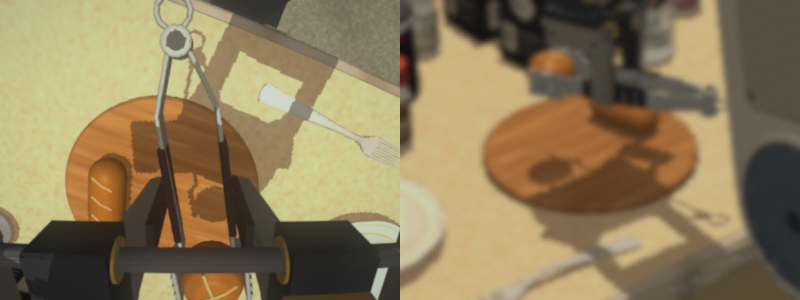

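Emit:
play_rows([
  {"x": -0.03,"y": 0.05,"z": 0,"rx": 0,"ry": 0,"rz": 0,"hand": -0.5},
  {"x": -0.06,"y": 0.1,"z": 0,"rx": 0,"ry": 0,"rz": 0,"hand": -0.5},
  {"x": -0.09,"y": 0.15,"z": 0,"rx": 0,"ry": 0,"rz": 0,"hand": -0.5},
  {"x": -0.09,"y": 0.15,"z": 0,"rx": 0,"ry": 0,"rz": 0,"hand": -0.5},
  {"x": -0.09,"y": 0.15,"z": 0,"rx": 0,"ry": 0,"rz": 0,"hand": -0.5},
  {"x": -0.09,"y": 0.15,"z": 0,"rx": 0,"ry": 0,"rz": 0,"hand": -0.5},
  {"x": -0.09,"y": 0.15,"z": 0,"rx": 0,"ry": 0,"rz": 0,"hand": -0.5},
  {"x": -0.09,"y": 0.15,"z": 0,"rx": 0,"ry": 0,"rz": 0,"hand": -0.5},
  {"x": -0.09,"y": 0.15,"z": 0,"rx": 0,"ry": 0,"rz": 0,"hand": -0.5},
  {"x": -0.09,"y": 0.15,"z": 0,"rx": 0,"ry": 0,"rz": 0,"hand": -0.5},
  {"x": -0.09,"y": 0.15,"z": 0,"rx": 0,"ry": 0,"rz": 0,"hand": -0.5},
  {"x": -0.09,"y": 0.15,"z": 0,"rx": 0,"ry": 0,"rz": 0,"hand": -0.5},
  {"x": -0.09,"y": 0.15,"z": 0,"rx": 0,"ry": 0,"rz": 0,"hand": -0.5},
  {"x": -0.09,"y": 0.15,"z": 0,"rx": 0,"ry": 0,"rz": 0,"hand": -0.5},
  {"x": -0.06,"y": 0.1,"z": 0,"rx": 0,"ry": 0,"rz": 0,"hand": -0.5},
  {"x": -0.03,"y": 0.05,"z": 0,"rx": 0,"ry": 0,"rz": 0,"hand": -0.5},
  {"x": 0,"y": 0.03,"z": 0,"rx": 0,"ry": 0,"rz": 0,"hand": -0.5},
  {"x": 0,"y": 0,"z": 0,"rx": 0,"ry": 0,"rz": 0,"hand": -0.5},
  {"x": 0,"y": 0,"z": 0,"rx": 0,"ry": 0,"rz": 0,"hand": -0.5},
])

```text
clock: 13.25
tcp_pos: [0.5063, 0.2179, 0.1344]
ee_rot: [[-0.939, -0.343, -0.001], [-0.343, 0.939, -0.0], [0.001, -0.0, -1.0]]
ft_force: [-0.6, -0.6, -1.4]
width: 0.0456
finger_force: 30.2
```

```bash
python3 - <<'E'
from h import *
s=monitor.read_state();w=wristfix(optics.grab_frame("wrist"),s)
f=optics.grab_frame("scene")
print(s["tcp_pos"],s["width"],s["finger_force"],s["ft_force"])
p=px2w(w,209*1.4,284*1.4,s["tcp_pos"][2]+.02);print("roll",p)
C=cloud(f);P=C.reshape(-1,3);hsv=cv2.cvtColor(f["img"],cv2.COLOR_RGB2HSV).reshape(-1,3)
m=(hsv[:,1]>130)&(hsv[:,0]>5)&(hsv[:,0]<22)&(abs(P[:,0]-.57)<.08)&(abs(P[:,1]-.247)<.08)&(P[:,2]>.08)&(P[:,2]<.2)
print(m.sum(),np.median(P[m],0),np.percentile(P[m],[3,97],axis=0))
a=cv2.resize(w["img"],(400,300));b=f["img"][165:285,140:300]
cv2.imwrite("pics/w6.png",np.hstack([a,cv2.resize(b,(400,300),interpolation=cv2.INTER_CUBIC)])[:,:,::-1])
E
```

```text
[0.5062894  0.21789211 0.13440835] 0.04564032250211575 30.165242850780487 [-0.58130928 -0.59062749 -1.39496104]
roll [0.56025898 0.24457622 0.15440835]
91 [0.55998267 0.25924537 0.14703775] [[0.54794    0.24019845 0.13816577]
 [0.58433521 0.27302377 0.15246942]]
```

View pics/w6.png

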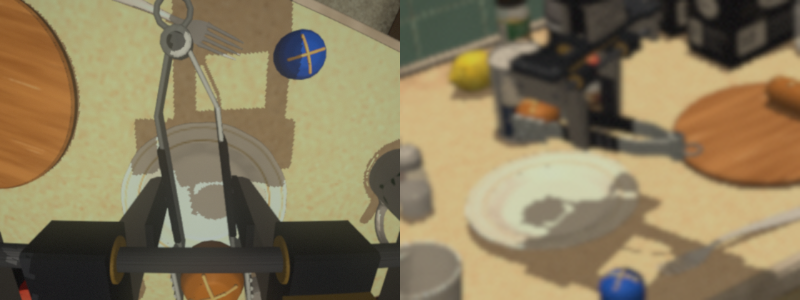

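The roll is clamped over the plate's middle, at about (0.565, 0.246) against the plate at (0.570, 0.247), with its underside about 0.11 m up. Let it settle, then hand in.

Emit:
play_rows([
  {"x": 0,"y": 0,"z": 0,"rx": 0,"ry": 0,"rz": 0,"hand": -0.5},
  {"x": 0,"y": 0,"z": 0,"rx": 0,"ry": 0,"rz": 0,"hand": -0.5},
  {"x": 0,"y": 0,"z": 0,"rx": 0,"ry": 0,"rz": 0,"hand": -0.5},
  {"x": 0,"y": 0,"z": 0,"rx": 0,"ry": 0,"rz": 0,"hand": -0.5},
])

```text
clock: 13.68
tcp_pos: [0.5068, 0.2181, 0.1346]
ee_rot: [[-0.94, -0.342, 0.0], [-0.342, 0.94, 0.0], [-0.0, -0.0, -1.0]]
ft_force: [0.2, -0.1, -1.3]
width: 0.0455
finger_force: 30.2
```

```bash
python3 -c "
from workcell import arm
print(arm.sign_off())"
```

```text
the job is handed in; nothing more can be done
None
```

I handed the job in at 13.7 s, with the round roll clamped in the steel tongs about 11 cm above the plate and within about 1 cm of its middle by my measurement; sign-off returned no verdict.

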